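# Heft the clip jars and set out the empty ones for refilling

### The arm

A 6-joint arm with a two-finger parallel gripper is mounted at the origin on the work surface. World frame = base frame: x ahead of the robot, y to its left, z up, the work surface at z = 0. Lengths are in m, angles in rad, forces in N, time in s.
With the tool pointing down it reaches from about 0.35 to 0.975 m from the base axis. Payload 4.9 kg.
Tool frame: the origin (TCP) lies at the very end of the fingers, on their centre line; the grasp point (between the pads) lies 19 mm behind it; x points along the fingers, y is the direction in which the jaws open and shut, and the axes are right-handed (so a half turn about x gives the same grasp; the last joint's range is limited). The gripper opens to 85 mm and grips with 20 to 120 N. Pads are 22 mm wide; open, the fingers measure 114 mm over their backs; the gripper's body (76 mm by 85 mm) begins 54 mm behind the grasp point. The pads swing forward as they close: fully open they stand 13 mm farther back than shut.
Start: joints at [1.066, 0.053, 1.613, -0, 1.476, -0.119], TCP at [0.235, 0.579, 0.231] pointing down, gripper open.
Joint ranges: [-3.01, 3.01], [-1.01, 2.22], [0.06, 2.58], [-1.02, 4.17], [0.09, 2.62], [-3.14, 3.14]. Speed limits (rad/s): [2.57, 2.57, 3.14, 3.14, 3.14, 3.14].

### API

Orientations are given as a rotation vector (axis times angle).
In Python, from station import ctrl gives the robot as it stands. The module is installed in compiled form; this text tells all that it offers.
- The arm moves only by the shell command python3 -m handwheel 'ROWS' [FORCE]. ROWS is JSON, one flat list of numbers, 7 for each row, row after row: the opening, from 0 (shut) to 1 (fully open), then the shift along the tool's x, y, z in m, then the turn, a rotation vector about the tool's x, y, z in degrees. A call has 1 to 12 rows; each row is the pose to reach, as a shift and turn from the pose commanded when the call began, along the tool's axes at that moment; what a row does not reach only later rows make up. A row lasts 1/12 s, in which the tool goes at most 41.7 mm and 7.16 degrees, less where a joint would pass 70% of its speed; a pose out of reach is approached as far as the arm can. A call with a gripper value outside its range is refused whole. The fingers move at their own pace and stop on an object; FORCE is the grip in N (left out, the last holds). Time passes only in rows, so rows that repeat a pose let the fingers close. It gives the time, the measured TCP pose, the force and the opening at its end, in the units of the state.
- ctrl.get_obs(): the state, without advancing time (a new reading comes with each control period).
- ctrl.get_image(name): name is "scene" or "top" or "wrist"; returns (picture, depth): 384x512x3 uint8, blue, green, red; 384x512 float32, m along the optical axis (not along the pixel's ray), 0 where there is no reading.
- ctrl.camera_params(name): a dict with "fov_y" (degrees; the focal length in pixels is half the picture's height over the tangent of half this angle, whatever the lens; pixels are square), "cx", "cy" (the principal point, pixels), "R" (3x3) and "t" (3): a world point X has camera coordinates R X + t; the wrist camera has in their place "hand_eye" (4x4, takes a point from camera to tool coordinates, whose origin is the TCP and whose axes are the tool frame's). Camera axes: x right, y down, z forward; pixel columns grow to the right and rows downward; lengths in m; the calibration is good to about 2 mm. A picture is of the moment at which its call begins: read the wrist's pose just before it. camera_params takes no time and is no camera call.
- ctrl.finish_job(): hands the job in, once; it reports no verdict.
The state is a dict: "t": time; "q": joint angles; "dq": joint speeds; "effort": joint torques, N m; "tool_pos": TCP position; "tool_rot": TCP orientation; "contact_force": force on the tool from outside, world axes, zero at the start; "wrist_torque": the same for the moment, N m; "opening": finger opening in m.
Only numpy, scipy, OpenCV 4.12 (cv2) and the standard library are available. Lean on these libraries where they do the work, as an engineer would, in place of code of your own. Each camera call takes 0.05 s, during which the arm holds its last target.

### The job

The three white lidded jars look alike, but some are full of spare metal clips and one or two are empty, which only their weight will tell. Stand every empty jar upright in the wooden tray for refilling, and have each full one standing where it stood at the start. Set the jars down gently, without dropping them or tipping them over, and leave the bowl, the scoop and the drying tree alone.

Things in the scene. Friction and masses are not known exactly. Their poses are not given: they have to be found in the camera images.
- jar_a_center (a point): right (from the robot) of 3 look-alike opaque white round jars, 118 mm high; origin at its centre, 59 mm above its underside, z up. Heights from underside: body 64 mm wide to 80, lid 68 wide 80-88, round knob 28 wide 88-118 mm, a grip to lift it by. Lid stays shut. Loose; contents unseen, do not shift. 1 or 2 of the 3 are empty, any of them: empty about 0.13 kg, full of steel clips 0.42-0.56 kg
- jar_b_center (a point): middle (from the robot) of 3 look-alike opaque white round jars, 118 mm high; origin at its centre, 59 mm above its underside, z up. Heights from underside: body 64 mm wide to 80, lid 68 wide 80-88, round knob 28 wide 88-118 mm, a grip to lift it by. Lid stays shut. Loose; contents unseen, do not shift. 1 or 2 of the 3 are empty, any of them: empty about 0.13 kg, full of steel clips 0.42-0.56 kg
- jar_c_center (a point): left (from the robot) of 3 look-alike opaque white round jars, 118 mm high; origin at its centre, 59 mm above its underside, z up. Heights from underside: body 64 mm wide to 80, lid 68 wide 80-88, round knob 28 wide 88-118 mm, a grip to lift it by. Lid stays shut. Loose; contents unseen, do not shift. 1 or 2 of the 3 are empty, any of them: empty about 0.13 kg, full of steel clips 0.42-0.56 kg
- tray: refill tray of pale wood, fixed to the dresser top: outside 130 mm along its x by 250 mm along its y, floor 6 mm thick, rim 6 mm thick and 16 mm high; origin at the centre of its underside. Two jars fit side by side along its y (for example 60 mm either side of the centre)
- bowl: bystander: white ceramic bowl with pacifier clips, 116 mm across, 45 mm high, origin at the centre of its underside; loose, beyond the jars
- scoop: bystander: stainless steel formula scoop, cup 38 mm across and 30 mm high with a flat handle that reaches 110 mm along its -x from the cup's centre; origin at the centre of the cup's underside; loose
- tree: bystander: clear plastic bottle-drying tree with folding arms, 278 mm high, arms reach up to 90 mm from its axis; origin at the centre of its base, fixed; beyond the tray
There are look-alikes about, which are no part of the job. Leave any blue look-alike of the part that bears jar_b_center alone.

How it is judged:
At the end, for the whole second after the job is handed in: Every jar is upright (within 0.12 rad), at rest and released: each empty jar rests on the tray (which bears 0.6 to 2.6 N from it), and each full jar stands on the dresser top (contact force on it more than 2.6 N) within 35 mm of where it stood at the start (angle between each of jar_a, jar_b, jar_c's own z axis and vertical below 0.12 rad and linear speed of each of jar_a, jar_b, jar_c below 0.03 m/s and (contact force between jar_a and tray between 0.6 and 2.6 N or (distance of jar_a from where it was at the start of the episode below 0.035 m and contact force between jar_a and anything else above 2.6 N)) and (contact force between jar_b and tray between 0.6 and 2.6 N or (distance of jar_b from where it was at the start of the episode below 0.035 m and contact force between jar_b and anything else above 2.6 N)) and (contact force between jar_c and tray between 0.6 and 2.6 N or (distance of jar_c from where it was at the start of the episode below 0.035 m and contact force between jar_c and anything else above 2.6 N))); the robot touches nothing.
It fails at once if a jar is tipped over (more than 0.6 rad) (angle between any of jar_a, jar_b, jar_c's own z axis and vertical above 0.6 rad).
It fails at once if a jar is dropped or flung (moves faster than 0.65 m/s, a fall of about 2 cm, with no finger touching it) ((linear speed of jar_a above 0.65 m/s and contact force between jar_a and the fingers below 0.05 N) or (linear speed of jar_b above 0.65 m/s and contact force between jar_b and the fingers below 0.05 N) or (linear speed of jar_c above 0.65 m/s and contact force between jar_c and the fingers below 0.05 N)).
It fails at once if the bowl or the scoop is shifted by more than 20 mm (distance of any of bowl, scoop from where it was at the start of the episode above 0.02 m).
It fails at once if the drying tree is struck or pushed (more than 5 N) (contact force between tree and the arm above 5 N or contact force between tree and the fingers above 5 N or contact force between tree and jar_a above 5 N or contact force between tree and jar_b above 5 N or contact force between tree and jar_c above 5 N).
It also fails if it takes over 64 s, if anything falls off the work surface, if the arm or the gripper's body presses on something with over 40 N, if the wrist force passes 120 N, or if a joint passes its speed limit or range.

## Working session

There is one attempt and no reset: what is moved stays moved. The work goes in short steps, Python scripts to look and compute and a shell command to move; the robot and the scene stay as the last step left them, time stands still between calls to the robot, and variables do not carry over. Pictures are saved under pics/ and viewed, and the job is handed in when it is done.

```bash
mkdir -p pics; ls; python3 - <<'E'
from station import ctrl
import cv2,numpy as np
np.set_printoptions(precision=4,suppress=True)
o=ctrl.get_obs();print(o)
for n in("scene","top","wrist"):
    p=ctrl.camera_params(n);print(n,p)
    im,d=ctrl.get_image(n);cv2.imwrite(f"pics/{n}0.png",im);np.save(f"pics/{n}0.npy",d)
    print(d.min(),d.max())
E
```

```text
pics
{'t': 0.0, 'q': array([ 1.066 ,  0.0533,  1.6143,  0.    ,  1.476 , -0.119 ]), 'dq': array([ 0.001 ,  0.0009,  0.0006, -0.0022, -0.0002,  0.0005]), 'effort': array([ -0.0013, -39.3697, -37.0163,  -0.0003,   0.0072,   0.    ]), 'tool_pos': array([0.2349, 0.5785, 0.2301]), 'tool_rot': array([ 0.3012,  1.5502, -0.3042]), 'contact_force': array([ 1.3284, -0.6883, -0.1998]), 'wrist_torque': array([-0.0171, -0.0062, -0.0175]), 'opening': 0.08544085129755466}
scene {'fov_y': 52.16237398132546, 'cx': 254.3681674178045, 'cy': 197.73271948198882, 'R': array([[ 0.4622,  0.8867, -0.0123],
       [ 0.7348, -0.3907, -0.5544],
       [-0.4964,  0.2472, -0.8321]]), 't': array([-0.2625, -0.4348,  1.2873])}
0.0 2.8660977
top {'fov_y': 52.611636691491235, 'cx': 259.9296557301283, 'cy': 190.14285154617687, 'R': array([[ 0.0144, -0.9998,  0.0147],
       [-0.9843, -0.0168, -0.1758],
       [ 0.1761, -0.012 , -0.9843]]), 't': array([-0.0313,  0.6132,  1.0361])}
0.0 2.0787709
wrist {'fov_y': 70.22331655927906, 'cx': 258.04900476758246, 'cy': 192.03590941081163, 'hand_eye': array([[ 0.0007, -0.3048,  0.9524, -0.1432],
       [ 1.    ,  0.0006, -0.0005,  0.0009],
       [-0.0004,  0.9524,  0.3048, -0.0773],
       [ 0.    ,  0.    ,  0.    ,  1.    ]])}
0.0 1.3821589
```

View pics/scene0.png

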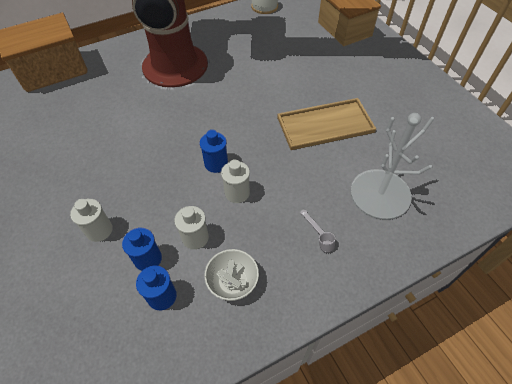

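View pics/top0.png

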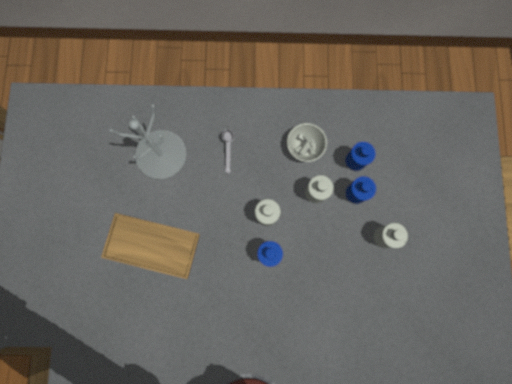

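View pics/wrist0.png

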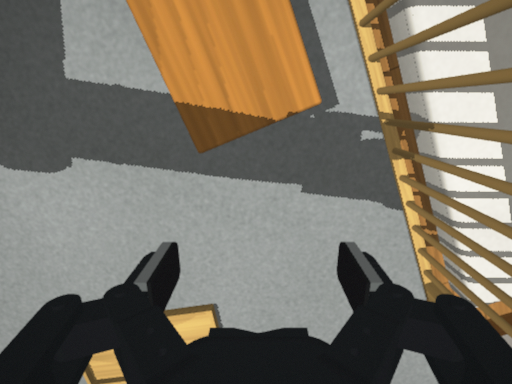

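Scene camera: white jars at about (90,218), (191,228) and (236,181). The blue look-alikes are at (214,150), (142,248) and (156,288). Bowl (232,275), scoop (327,242), tree (382,192), tray (326,122).
Top camera: white jars at (395,235)=a, (321,188)=b and (267,211)=c, blue ones at (270,253), (363,190) and (361,155), tray (150,245).
The wrist camera shows only a wooden box and a corner of the tray.

Next I'll measure the positions.

```bash
cat > h.py <<'E'
import cv2,numpy as np
from station import ctrl
from scipy.spatial.transform import Rotation as Ro
np.set_printoptions(precision=4,suppress=True)
def P(n):
    p=ctrl.camera_params(n);f=192/np.tan(np.radians(p['fov_y']/2))
    return p,f
def ray(n,uv,z):
    p,f=P(n);R,t=p['R'],p['t'];C=-R.T@t
    d=R.T@np.array([(uv[0]-p['cx'])/f,(uv[1]-p['cy'])/f,1]);return C+d*(z-C[2])/d[2]
def proj(n,X):
    p,f=P(n);c=p['R']@X+p['t'];return np.array([f*c[0]/c[2]+p['cx'],f*c[1]/c[2]+p['cy']])
def cloud(n,d):
    p,f=P(n);v,u=np.mgrid[:384,:512]
    c=np.stack([(u-p['cx'])/f*d,(v-p['cy'])/f*d,d],-1);return (c-p['t'])@p['R']
E
python3 - <<'E'
from h import *
for n in("scene","top"):
    p,f=P(n);print(n,"cam",-p['R'].T@p['t'],f)
    im=cv2.imread(f"pics/{n}0.png");d=np.load(f"pics/{n}0.npy");W=cloud(n,d)
    print("tcp px",proj(n,np.array([.235,.579,.23])),"base",proj(n,np.zeros(3)))
    ok=d>0
    z=W[...,2]
    hsv=cv2.cvtColor(im,cv2.COLOR_BGR2HSV)
    print('tableZ',np.median(z[ok&(abs(z)<.05)]))
    for nm,m in(("white",(hsv[...,1]<40)&(hsv[...,2]>150)),("blue",(hsv[...,0]>105)&(hsv[...,0]<130)&(hsv[...,1]>150)),("wood",(hsv[...,0]>10)&(hsv[...,0]<30)&(hsv[...,1]>70))):
        k,l,s,c=cv2.connectedComponentsWithStats(m.astype(np.uint8))
        for i in range(1,k):
            if s[i,4]<80: continue
            mm=(l==i)&ok
            w=W[mm]
            if len(w)==0: continue
            mean=w.mean(0)
            if abs(mean[2])>.3: continue
            print(nm,c[i].round(),s[i,4],'mean',mean,'z95',np.percentile(w[:,2],98), 'knob', w[w[:,2]>.095].mean(0) if (w[:,2]>.095).sum()>5 else None)
E
```

```text
scene cam [ 1.0799 -0.2553  0.8269] 392.2467055453397
tcp px [379.0239 -17.4981] base [174.3865  65.2387]
tableZ 0.0008689794372863846
white [401.   8.] 193 mean [-0.1997  1.1916 -0.2418] z95 -0.23639328952220787 knob None
white [418.  13.] 374 mean [-0.1295  1.2327 -0.2418] z95 -0.23655106733823497 knob None
white [436.  18.] 599 mean [-0.0527  1.2755 -0.2413] z95 -0.23639918922993433 knob None
white [456.  25.] 896 mean [ 0.0272  1.3228 -0.2411] z95 -0.23651256454644756 knob None
white [475.  35.] 1103 mean [ 0.1297  1.341  -0.2412] z95 -0.23655797863724176 knob None
white [494.  50.] 1158 mean [ 0.2479  1.3329 -0.242 ] z95 -0.2367535505389932 knob None
white [504.  80.] 497 mean [ 0.4072  1.2206 -0.2417] z95 -0.2373043697541343 knob None
white [414. 117.] 82 mean [0.7294 0.2692 0.2746] z95 0.2794744024099108 knob [0.7294 0.2692 0.2746]
white [234. 172.] 384 mean [ 0.5567 -0.0469  0.0952] z95 0.12006568222671767 knob [ 0.5526 -0.0429  0.1183]
white [372. 196.] 1306 mean [0.726  0.2478 0.012 ] z95 0.017467927001222655 knob None
white [ 84. 211.] 450 mean [ 0.4959 -0.3868  0.0929] z9
[... 1912 characters left out ...]
2 mean [ 0.5499 -0.0442  0.0892] z95 0.11934278197487973 knob [ 0.5489 -0.0418  0.1161]
white [396. 235.] 412 mean [ 0.4907 -0.3863  0.0888] z95 0.1198020006518459 knob [ 0.4902 -0.3841  0.1168]
blue [360. 155.] 541 mean [ 0.711  -0.2988  0.0848] z95 0.1193445336645093 knob [ 0.7153 -0.3033  0.114 ]
blue [361. 189.] 535 mean [ 0.6144 -0.2968  0.0866] z95 0.11932927284533222 knob [ 0.6168 -0.3015  0.1146]
blue [269. 253.] 466 mean [ 0.4383 -0.0486  0.0933] z95 0.1195195898571511 knob [ 0.437  -0.0484  0.1169]
wood [150. 246.] 4141 mean [0.4568 0.2876 0.0069] z95 0.017875662153958284 knob None
wood [ 24. 365.] 1779 mean [0.1519 0.5656 0.0784] z95 0.11490832287112145 knob [0.1512 0.5706 0.1111]
```

```bash
cat >> h.py <<'E'
def go(pos,yaw=None):
    """shift/turn in tool axes; yaw = world angle of tool y axis (mod pi), tool x straight down"""
    o=ctrl.get_obs();R=Ro.from_rotvec(o['tool_rot']);M=R.as_matrix()
    s=M.T@(np.array(pos)-o['tool_pos'])
    cur=np.arctan2(M[1,1],M[0,1])
    if yaw is None: yaw=cur
    yaw=cur+((yaw-cur+np.pi/2)%np.pi-np.pi/2)
    y=np.array([np.cos(yaw),np.sin(yaw),0]);x=np.array([0,0,-1.]);T=np.stack([x,y,np.cross(x,y)],1)
    print('t',o['t'],'tcp',o['tool_pos'],'curyaw',np.degrees(cur),'xaxis',M[:,0],'op',o['opening'],'F',o['contact_force'])
    print('shift',s.round(4),'turn',np.degrees(Ro.from_matrix(M.T@T).as_rotvec()).round(2))
E
python3 - <<'E'
from h import *
c4=[]
for n in("scene","top"):
    im=cv2.imread(f"pics/{n}0.png");d=np.load(f"pics/{n}0.npy");W=cloud(n,d)
    hsv=cv2.cvtColor(im,cv2.COLOR_BGR2HSV)
    m=(hsv[...,0]>10)&(hsv[...,0]<30)&(hsv[...,1]>70)&(abs(W[...,2])<.03)&(W[...,0]>.3)&(W[...,1]<.5)
    w=W[m][:,:2].astype(np.float32);r=cv2.minAreaRect(w);print(n,'tray',r)
    # lid circle via minEnclosingCircle on z .083-.095 & knob top
    for nm,g in dict(a=(.491,-.385),b=(.6195,-.1865),c=(.55,-.042)).items():
        q=(np.hypot(W[...,0]-g[0],W[...,1]-g[1])<.055)
        for lo,hi in((.082,.093),(.1145,.125)):
            w=W[q&(W[...,2]>lo)&(W[...,2]<hi)][:,:2].astype(np.float32)
            e=cv2.minEnclosingCircle(w);print(nm,lo,len(w),np.array(e[0]),e[1], w.mean(0))
im=cv2.imread("pics/top0.png");cv2.imwrite("pics/crop0.png",cv2.resize(im[125:275,240:420],None,fx=4,fy=4,interpolation=cv2.INTER_CUBIC))
go([.55,-.042,.25],np.pi/2)
E
```

```text
scene tray ((0.6604011654853821, 0.24031436443328857), (0.25132399797439575, 0.5498565435409546), 77.18331909179688)
a 0.082 460 [ 0.4943 -0.3841] 0.03382803499698639 [ 0.5015 -0.3827]
a 0.1145 114 [ 0.494 -0.384] 0.014205479994416237 [ 0.4941 -0.3839]
b 0.082 481 [ 0.621  -0.1868] 0.034318797290325165 [ 0.6276 -0.1878]
b 0.1145 119 [ 0.6198 -0.1866] 0.014884866774082184 [ 0.6214 -0.187 ]
c 0.082 388 [ 0.5527 -0.0427] 0.03477438911795616 [ 0.5595 -0.0453]
c 0.1145 95 [ 0.5517 -0.0422] 0.014020964503288269 [ 0.5531 -0.0424]
top tray ((0.4577683210372925, 0.2866337299346924), (0.25062504410743713, 0.13131606578826904), 77.06507873535156)
a 0.082 379 [ 0.4913 -0.3832] 0.03433352708816528 [ 0.4901 -0.3799]
a 0.1145 83 [ 0.4906 -0.3829] 0.013845381326973438 [ 0.4906 -0.3827]
b 0.082 366 [ 0.6182 -0.1853] 0.03383318707346916 [ 0.6168 -0.1839]
b 0.1145 79 [ 0.6184 -0.1853] 0.013915155082941055 [ 0.6179 -0.1854]
c 0.082 390 [ 0.5498 -0.0409] 0.03394243121147156 [ 0.5484 -0.0408]
c 0.1145 78 [ 0.5496 -0.0406] 0.013685086742043495 [ 0.5488 -0.041 ]
t 0.15 tcp [0.235  0.5786 0.2303] curyaw 67.891073742033 xaxis [-0.0008 -0.0014 -1.    ] op 0.08527764701293279 F [-0.189  -0.5568  0.4352]
shift [-0.019  -0.4565  0.5254] turn [-22.11  -0.03   0.09]
```

View pics/crop0.png

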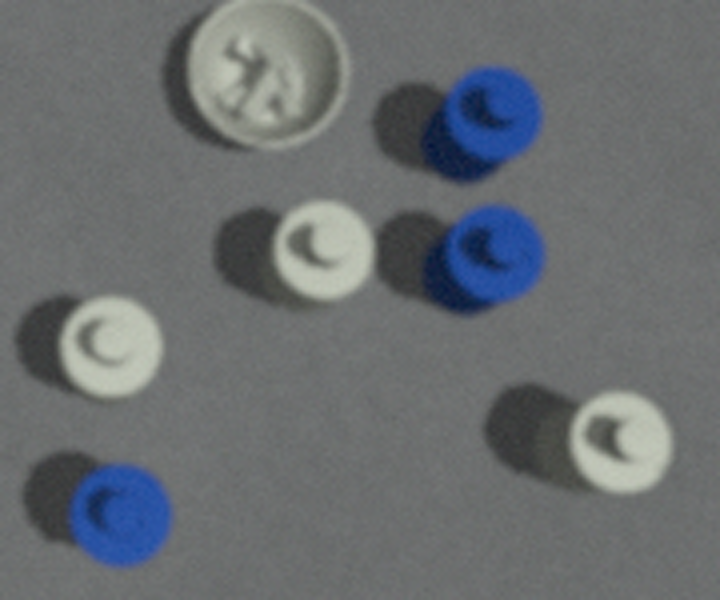

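Close crop of the top view: the white jars are at crop (620,440)=a, (325,250)=b and (110,345)=c, clearly distinct from the three blue ones. The two cameras agree to within 3 mm and the jar sizes match. I'll go above jar c first.

```bash
python3 -m handwheel '[0.8,-0.02,-0.456,0.525,-9,0,0, 0.8,-0.02,-0.456,0.525,-9,0,0, 0.8,-0.02,-0.456,0.525,-9,0,0, 0.8,-0.02,-0.456,0.525,-9,0,0, 0.8,-0.02,-0.456,0.525,-9,0,0, 0.8,-0.02,-0.456,0.525,-9,0,0, 0.8,-0.02,-0.456,0.525,-9,0,0, 0.8,-0.02,-0.456,0.525,-9,0,0, 0.8,-0.02,-0.456,0.525,-9,0,0, 0.8,-0.02,-0.456,0.525,-9,0,0, 0.8,-0.02,-0.456,0.525,-9,0,0, 0.8,-0.02,-0.456,0.525,-9,0,0]' 30
python3 -c "
from h import *
go([.551,-.0415,.25],np.radians(77))"
```

```text
t: 1.15
tool_pos: [0.4617, 0.1314, 0.2456]
tool_rot: [0.18, 1.563, -0.179]
contact_force: [-0.3, -0.4, 0.4]
opening: 0.0679
t 1.15 tcp [0.4617 0.1314 0.2456] curyaw 76.89341730455791 xaxis [ 0.0003  0.0001 -1.    ] op 0.06789483885672282 F [-0.3091 -0.4497  0.444 ]
shift [-0.0044 -0.1481  0.1262] turn [-0.11  0.01 -0.01]
```

```bash
python3 -m handwheel '[0.8,-0.004,-0.148,0.126,0,0,0, 0.8,-0.004,-0.148,0.126,0,0,0, 0.8,-0.004,-0.148,0.126,0,0,0, 0.8,-0.004,-0.148,0.126,0,0,0, 0.8,-0.004,-0.148,0.126,0,0,0, 0.8,-0.004,-0.148,0.126,0,0,0]'
python3 -c "
from h import *
go([.551,-.0415,.25],np.radians(77))"
```

```text
t: 1.65
tool_pos: [0.5519, -0.0438, 0.2492]
tool_rot: [0.183, 1.563, -0.185]
contact_force: [-0.7, -0.6, 0.4]
opening: 0.0686
t 1.65 tcp [ 0.5519 -0.0438  0.2492] curyaw 76.58292754471154 xaxis [-0.0002 -0.0015 -1.    ] op 0.06856625027711014 F [-0.68   -0.6448  0.4109]
shift [-0.0008  0.002  -0.0014] turn [-0.42  0.01  0.09]
```

```bash
cat >> h.py <<'E'
def wcloud(name):
    o=ctrl.get_obs();im,d=ctrl.get_image("wrist");cv2.imwrite(f"pics/{name}.png",im)
    p,f=P("wrist");H=p['hand_eye'];v,u=np.mgrid[:384,:512]
    c=np.stack([(u-p['cx'])/f*d,(v-p['cy'])/f*d,d],-1)
    W=(c@H[:3,:3].T+H[:3,3])@Ro.from_rotvec(o['tool_rot']).as_matrix().T+o['tool_pos'];W[d<=0]=9
    return im,W
def wjar(name,g,base=0.):
    im,W=wcloud(name);q=(np.hypot(W[...,0]-g[0],W[...,1]-g[1])<.055)
    for lo,hi in((.082,.093),(.1145,.125)):
        w=W[q&(W[...,2]-base>lo)&(W[...,2]-base<hi)]
        if len(w)<10: print('few',len(w));continue
        e=cv2.minEnclosingCircle(w[:,:2].astype(np.float32));print(len(w),np.array(e[0]),'r',e[1],'zmed',np.median(w[:,2]))
E
python3 -c "
from h import *
wjar('w1',(.551,-.0415))
go([.551,-.0415,.092],np.radians(77))"
```

```text
2001 [ 0.5525 -0.0426] r 0.03379170596599579 zmed 0.08886779285783292
529 [ 0.5521 -0.0425] r 0.013918958604335785 zmed 0.11881278982928903
t 1.7 tcp [ 0.551  -0.0415  0.2491] curyaw 76.67084718924089 xaxis [-0.0013  0.0003 -1.    ] op 0.06856726021940311 F [-1.3859 -0.2447  1.0272]
shift [ 0.1571 -0.      0.0002] turn [-0.33 -0.07  0.  ]
```

View pics/w1.png

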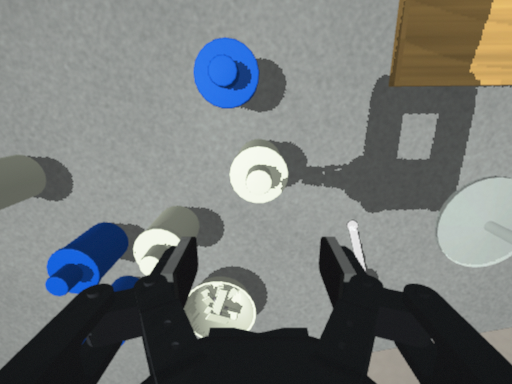

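Wrist view: jar c is centred at (262,178), and its measured centre of (0.552,-0.042) agrees with the other cameras. Descending and closing.

```bash
python3 -m handwheel '[0.8,0.04,0,0.001,0,0,0, 0.8,0.08,0,0.001,0,0,0, 0.8,0.12,0,0.001,0,0,0, 0.8,0.145,0,0.001,0,0,0, 0.8,0.157,0,0.001,0,0,0, 0.8,0.157,0,0.001,0,0,0]' 40
python3 -c "
from h import *
go([.552,-.042,.092])"
python3 -m handwheel '[0,0,0,0,0,0,0, 0,0,0,0,0,0,0, 0,0,0,0,0,0,0, 0,0,0,0,0,0,0, 0,0,0,0,0,0,0, 0,0,0,0,0,0,0]' 40
python3 -c "
from h import *
go([.552,-.042,.132])"
```

```text
t: 2.2
tool_pos: [0.5486, -0.0379, 0.0889]
tool_rot: [0.179, 1.571, -0.178]
contact_force: [-0.2, 0.5, -0.8]
opening: 0.0684
t 2.2 tcp [ 0.5486 -0.0379  0.0889] curyaw 76.96744640468978 xaxis [-0.0071  0.0017 -1.    ] op 0.06842846166054176 F [-0.2005  0.4773 -0.8216]
shift [-0.0031 -0.0032  0.0042] turn [ 0.   -0.42 -0.  ]
t: 2.7
tool_pos: [0.5535, -0.0405, 0.0956]
tool_rot: [0.178, 1.558, -0.181]
contact_force: [-1.1, -2.1, 6.6]
opening: 0.0268
t 2.7 tcp [ 0.5535 -0.0405  0.0956] curyaw 76.8861849512057 xaxis [ 0.0047 -0.0019 -1.    ] op 0.026780317513629342 F [-1.0993 -2.0507  6.6279]
shift [-0.0364 -0.0019 -0.0009] turn [0.   0.29 0.05]
```

```bash
python3 -m handwheel '[0,-0.01,0,0,0,0,0, 0,-0.02,0,0,0,0,0, 0,-0.03,0,0,0,0,0, 0,-0.03,0,0,0,0,0, 0,-0.03,0,0,0,0,0, 0,-0.03,0,0,0,0,0, 0,-0.03,0,0,0,0,0, 0,-0.03,0,0,0,0,0, 0,-0.03,0,0,0,0,0]'
python3 -c "
from h import *
go([.552,-.042,.132])
print(ctrl.get_obs()['wrist_torque'])
wcloud('w2')
go([.552,-.042,.132])"
```

```text
t: 3.45
tool_pos: [0.5512, -0.0394, 0.122]
tool_rot: [0.18, 1.565, -0.18]
contact_force: [0.3, 0.3, -5.3]
opening: 0.0266
t 3.45 tcp [ 0.5512 -0.0394  0.122 ] curyaw 76.89395586456655 xaxis [-0.0012  0.0003 -1.    ] op 0.026618870921239646 F [ 0.3446  0.2712 -5.3286]
shift [-0.01   -0.0023  0.0014] turn [-0.   -0.07  0.  ]
[ 0.0142 -0.0051 -0.0539]
t 3.5 tcp [ 0.5512 -0.0395  0.1221] curyaw 76.89561197769498 xaxis [-0.001   0.0002 -1.    ] op 0.02660867134032988 F [ 0.2415 -0.1326 -4.662 ]
shift [-0.0099 -0.0023  0.0013] turn [-0.   -0.06  0.  ]
```

View pics/w2.png

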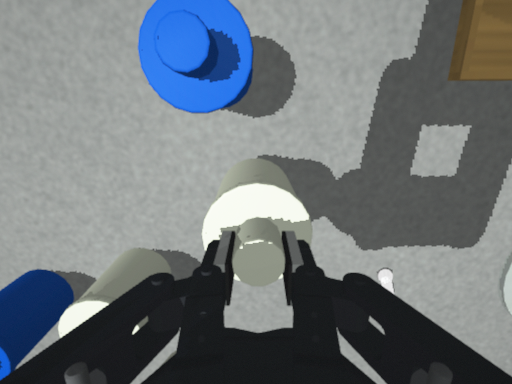

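The wrist shows the knob held centrally at (258,255) with the jar upright. The load is about 5.3 N, so c is full, and I'll set it back down.

```bash
python3 -m handwheel '[0,0.01,0,0,0,0,0, 0,0.018,0,0,0,0,0, 0,0.022,0,0,0,0,0, 0,0.026,0,0,0,0,0, 0,0.028,0,0,0,0,0, 0,0.028,0,0,0,0,0, 0,0.028,0,0,0,0,0]'
python3 -c "
from h import *
go([.552,-.042,.092])"
```

```text
t: 4.08
tool_pos: [0.5521, -0.0399, 0.0958]
tool_rot: [0.179, 1.563, -0.18]
contact_force: [-2.7, -0.6, 3.2]
opening: 0.0264
t 4.0833 tcp [ 0.5521 -0.0399  0.0958] curyaw 76.90070457332241 xaxis [ 0.0007 -0.0006 -1.    ] op 0.026423376972353804 F [-2.6634 -0.6393  3.1602]
shift [ 0.0038 -0.0021  0.0004] turn [0.   0.05 0.03]
```

```bash
python3 -m handwheel '[0.8,0,0,0,0,0,0, 0.8,0,0,0,0,0,0, 0.8,0,0,0,0,0,0, 0.8,0,0,0,0,0,0, 0.8,0,0,0,0,0,0, 0.8,-0.02,0,0,0,0,0, 0.8,-0.06,0,0,0,0,0, 0.8,-0.10,0,0,0,0,0, 0.8,-0.14,0,0,0,0,0, 0.8,-0.155,0,0,0,0,0]'
python3 -c "
from h import *
wjar('w3',(.551,-.0415))
go([.619,-.186,.25],np.radians(77))"
```

```text
t: 4.92
tool_pos: [0.5541, -0.04, 0.2571]
tool_rot: [0.179, 1.553, -0.18]
contact_force: [0.3, 0.5, 2.0]
opening: 0.0682
1951 [ 0.5499 -0.0413] r 0.034005362540483475 zmed 0.08883036578175077
509 [ 0.5497 -0.041 ] r 0.013790703378617764 zmed 0.11876704974764621
t 4.9667 tcp [ 0.5549 -0.0401  0.2586] curyaw 76.90385217079114 xaxis [ 0.0129 -0.0026 -0.9999] op 0.06831522495074914 F [ 0.4442 -1.0807  2.414 ]
shift [ 0.0098 -0.1276  0.0954] turn [-0.1   0.76 -0.02]
```

View pics/w3.png

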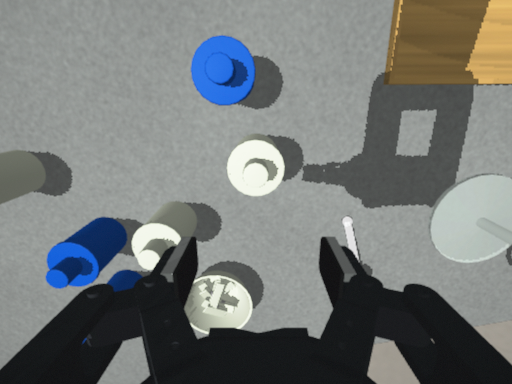

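Jar c is back standing at about (0.550,-0.041), seen at (256,167). Now jar b.

```bash
python3 -m handwheel '[0.8,0.008,-0.128,0.097,0,0,0, 0.8,0.008,-0.128,0.097,0,0,0, 0.8,0.008,-0.128,0.097,0,0,0, 0.8,0.008,-0.128,0.097,0,0,0, 0.8,0.008,-0.128,0.097,0,0,0, 0.8,0.008,-0.128,0.097,0,0,0, 0.8,0.008,-0.128,0.097,0,0,0]'
python3 -c "
from h import *
wjar('w4',(.619,-.186))
go([.6195,-.186,.094],np.radians(77))"
```

```text
t: 5.55
tool_pos: [0.6167, -0.1859, 0.2407]
tool_rot: [0.181, 1.565, -0.179]
contact_force: [-0.2, 0.1, 0.4]
opening: 0.0686
2062 [ 0.6214 -0.1871] r 0.03396708518266678 zmed 0.08884939710204671
553 [ 0.6211 -0.1871] r 0.013855595141649246 zmed 0.11880335131936685
t 5.6 tcp [ 0.6167 -0.1854  0.2411] curyaw 76.93028849129723 xaxis [-0.0008  0.0007 -1.    ] op 0.06855236638769581 F [0.3091 0.0439 0.1449]
shift [ 0.1471 -0.      0.003 ] turn [-0.07 -0.05 -0.03]
```

```bash
python3 -m handwheel '[0.8,0.04,0,0.003,0,0,0, 0.8,0.08,0,0.003,0,0,0, 0.8,0.115,0,0.003,0,0,0, 0.8,0.135,0,0.003,0,0,0, 0.8,0.146,0,0.003,0,0,0, 0.8,0.146,0,0.003,0,0,0, 0.8,0.146,0,0.003,0,0,0]' 40
python3 -c "
from h import *
go([.6195,-.186,.093])"
python3 -m handwheel '[0,0,0,0,0,0,0, 0,0,0,0,0,0,0, 0,0,0,0,0,0,0, 0,0,0,0,0,0,0, 0,0,0,0,0,0,0, 0,0,0,0,0,0,0]' 40
python3 -m handwheel '[0,-0.01,0,0,0,0,0, 0,-0.02,0,0,0,0,0, 0,-0.03,0,0,0,0,0, 0,-0.03,0,0,0,0,0, 0,-0.03,0,0,0,0,0, 0,-0.03,0,0,0,0,0, 0,-0.03,0,0,0,0,0, 0,-0.03,0,0,0,0,0, 0,-0.03,0,0,0,0,0]'
python3 -c "
from h import *
go([.6195,-.186,.132])
wcloud('w5')
go([.6195,-.186,.093])"
```

```text
t: 6.18
tool_pos: [0.6203, -0.1862, 0.0966]
tool_rot: [0.179, 1.562, -0.179]
contact_force: [-0.2, -0.3, -0.7]
opening: 0.0679
t 6.1833 tcp [ 0.6203 -0.1862  0.0966] curyaw 76.95320755340167 xaxis [ 0.0009 -0.0003 -1.    ] op 0.06794129826997945 F [-0.245  -0.2882 -0.6501]
shift [ 0.0036  0.     -0.0009] turn [0.   0.05 0.  ]
t: 6.68
tool_pos: [0.6212, -0.1876, 0.0979]
tool_rot: [0.179, 1.56, -0.181]
contact_force: [-0.8, -0.2, 6.2]
opening: 0.0262
t: 7.43
tool_pos: [0.6196, -0.1867, 0.125]
tool_rot: [0.18, 1.564, -0.179]
contact_force: [0.1, 1.0, -0.8]
opening: 0.0262
t 7.4333 tcp [ 0.6196 -0.1867  0.125 ] curyaw 76.89203462682637 xaxis [-0.0011  0.0005 -1.    ] op 0.02620070607966638 F [ 0.1378  0.9842 -0.7835]
shift [-0.007   0.0007 -0.0002] turn [ 0.   -0.07 -0.01]
t 7.4833 tcp [ 0.6197 -0.1868  0.1251] curyaw 76.89533159672611 xaxis [-0.0009  0.0004 -1.    ] op 0.026450453762986596 F [-0.0692 -0.231  -1.2073]
shift [ 0.0321  0.0007 -0.0003] turn [ 0.   -0.06 -0.01]
```

View pics/w5.png

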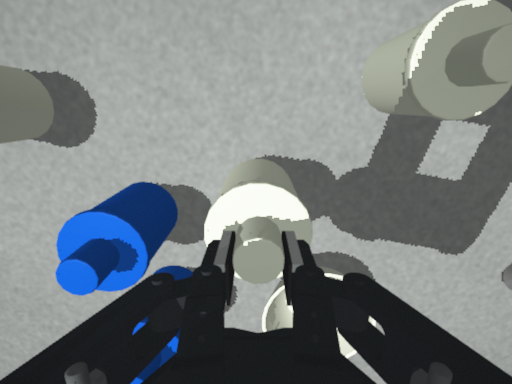

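The load is about 1.2 N and the wrist shows jar b lifted and held centrally at (258,250), so b is empty. I'll raise it and take it to the far tray slot at (0.471,0.345).

```bash
python3 -m handwheel '[0,-0.03,0,0,0,0,0, 0,-0.06,0,0,0,0,0, 0,-0.09,0,0,0,0,0, 0,-0.12,0,0,0,0,0, 0,-0.135,0,0,0,0,0, 0,-0.135,0,0,0,0,0]'
python3 -c "
from h import *
go([.471,.345,.26])"
```

```text
t: 7.98
tool_pos: [0.622, -0.1877, 0.2662]
tool_rot: [0.177, 1.555, -0.181]
contact_force: [1.0, 0.4, -0.1]
opening: 0.0268
t 7.9833 tcp [ 0.622  -0.1877  0.2662] curyaw 76.89867603567463 xaxis [ 0.0082 -0.0035 -1.    ] op 0.0268286390474491 F [ 0.9528  0.4404 -0.0821]
shift [ 0.0031  0.4846 -0.2679] turn [0.   0.5  0.09]
```

```bash
python3 -m handwheel '[0,0,0.015,-0.008,0,0,0, 0,0,0.04,-0.022,0,0,0, 0,0,0.07,-0.039,0,0,0, 0,0,0.10,-0.055,0,0,0, 0,0,0.13,-0.072,0,0,0, 0,0,0.16,-0.088,0,0,0, 0,0,0.19,-0.105,0,0,0, 0,0,0.22,-0.122,0,0,0, 0,0,0.25,-0.138,0,0,0, 0,0,0.28,-0.155,0,0,0, 0,0,0.31,-0.171,0,0,0, 0,0,0.34,-0.188,0,0,0]'
python3 -m handwheel '[0,0,0.03,-0.016,0,0,0, 0,0,0.06,-0.033,0,0,0, 0,0,0.09,-0.05,0,0,0, 0,0,0.12,-0.066,0,0,0, 0,0,0.14,-0.077,0,0,0, 0,0,0.145,-0.08,0,0,0, 0,0,0.145,-0.08,0,0,0, 0,0,0.145,-0.08,0,0,0]'
python3 -c "
from h import *
go([.471,.345,.26])
im,W=wcloud('w6')
im,d=ctrl.get_image('top');cv2.imwrite('pics/t6.png',im);im,d=ctrl.get_image('scene');cv2.imwrite('pics/s6.png',im)
go([.471,.345,.13])"
```

```text
t: 8.98
tool_pos: [0.5114, 0.1886, 0.2571]
tool_rot: [0.178, 1.568, -0.181]
contact_force: [0.2, 0.2, -1.3]
opening: 0.0264
t: 9.65
tool_pos: [0.4679, 0.3457, 0.2584]
tool_rot: [0.177, 1.566, -0.181]
contact_force: [0.1, 0.2, -0.9]
opening: 0.0264
t 9.65 tcp [0.4679 0.3457 0.2584] curyaw 76.93180784219946 xaxis [-0.0029 -0.0023 -1.    ] op 0.026388809253297268 F [ 0.1187  0.2172 -0.878 ]
shift [-0.0016  0.0001  0.0032] turn [-0.   -0.13  0.17]
t 9.8 tcp [0.4691 0.345  0.26  ] curyaw 76.80313025706316 xaxis [-0.0008 -0.0008 -1.    ] op 0.026459603373118843 F [-0.4541 -0.0965 -1.3628]
shift [0.13   0.0006 0.002 ] turn [-0.   -0.04  0.06]
```

View pics/s6.png

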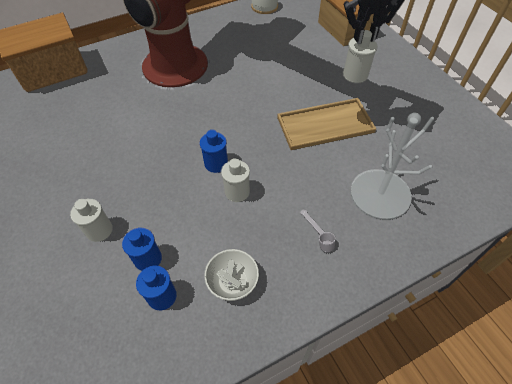

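View pics/w6.png

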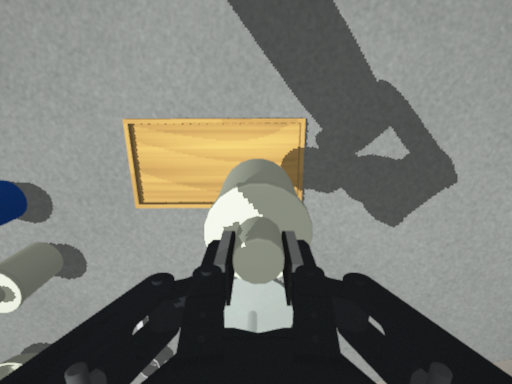

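The scene view shows jar b held at (358,60) above the tray's far end, clear of the tree. The wrist view has the tray at (125–305,120–208). I'll re-measure the tray from the wrist and then lower.

```bash
python3 -c "
from h import *
im,W=wcloud('w7')
h=cv2.cvtColor(im,cv2.COLOR_BGR2HSV)
m=(h[...,0]>8)&(h[...,0]<30)&(h[...,1]>70)&(abs(W[...,2])<.03)&(abs(W[...,0]-.458)<.15)&(abs(W[...,1]-.286)<.2)
print(m.sum(),cv2.minAreaRect(W[m][:,:2].astype(np.float32)))
go([.471,.345,.13])"
python3 -m handwheel '[0,0.03,0,0.002,0,0,0, 0,0.06,0,0.002,0,0,0, 0,0.09,0,0.002,0,0,0, 0,0.11,0,0.002,0,0,0, 0,0.125,0,0.002,0,0,0, 0,0.135,0,0.002,0,0,0, 0,0.14,0,0.002,0,0,0, 0,0.14,0,0.002,0,0,0, 0,0.14,0,0.002,0,0,0]'
python3 -c "
from h import *
go([.471,.345,.104])"
```

```text
12550 ((0.4578789472579956, 0.28298109769821167), (0.2630375325679779, 0.1306147426366806), 77.80097961425781)
t 9.85 tcp [0.4692 0.3451 0.2603] curyaw 76.79292800196447 xaxis [-0.0004 -0.0005 -1.    ] op 0.026491074874691233 F [ 1.0549 -0.1003 -1.5227]
shift [0.1303 0.0004 0.0018] turn [-0.   -0.01  0.03]
t: 10.6
tool_pos: [0.4716, 0.3458, 0.1217]
tool_rot: [0.181, 1.562, -0.179]
contact_force: [0.4, -0.0, -0.5]
opening: 0.0265
t 10.6 tcp [0.4716 0.3458 0.1217] curyaw 76.86513126960206 xaxis [ 0.0013  0.0007 -1.    ] op 0.026508473545270195 F [ 0.4443 -0.0245 -0.4759]
shift [ 0.0177 -0.001  -0.0004] turn [-0.    0.06 -0.06]
```

```bash
python3 -m handwheel '[0,0.005,0,0,0,0,0, 0,0.009,0,0,0,0,0, 0,0.012,0,0,0,0,0, 0,0.014,0,0,0,0,0, 0,0.016,0,0,0,0,0, 0,0.016,0,0,0,0,0, 0,0.016,0,0,0,0,0]'
python3 -c "
from h import *
go([.471,.345,.104])"
```

```text
t: 11.18
tool_pos: [0.4708, 0.3458, 0.1046]
tool_rot: [0.179, 1.563, -0.18]
contact_force: [0.3, -0.3, -0.5]
opening: 0.0263
t 11.1833 tcp [0.4708 0.3458 0.1046] curyaw 76.89948371212911 xaxis [-0.0002 -0.0001 -1.    ] op 0.026304139965692766 F [ 0.3362 -0.2731 -0.5276]
shift [ 0.0006 -0.0007  0.0004] turn [-0.   -0.01  0.01]
```

```bash
python3 -m handwheel '[0,0.001,0,0,0,0,0, 0,0.002,0,0,0,0,0, 0,0.003,0,0,0,0,0, 0,0.003,0,0,0,0,0, 0,0.003,0,0,0,0,0]'
python3 -c "
from h import *
go([.471,.345,.104])"
```

```text
t: 11.6
tool_pos: [0.4717, 0.3461, 0.1041]
tool_rot: [0.18, 1.562, -0.179]
contact_force: [-2.3, -2.4, 7.6]
opening: 0.0267
t 11.6 tcp [0.4717 0.3461 0.1041] curyaw 76.90390449301258 xaxis [ 0.0017  0.0003 -1.    ] op 0.026748490756033774 F [-2.3318 -2.3996  7.6077]
shift [ 0.0001 -0.0012 -0.0005] turn [-0.    0.09 -0.04]
```

Contact, at +7.6 N with the height as expected. Releasing and rising.

```bash
python3 -m handwheel '[0.8,-0.001,0,0,0,0,0, 0.8,-0.001,0,0,0,0,0, 0.8,-0.001,0,0,0,0,0, 0.8,-0.001,0,0,0,0,0, 0.8,-0.001,0,0,0,0,0, 0.8,-0.02,0,0,0,0,0, 0.8,-0.06,0,0,0,0,0, 0.8,-0.10,0,0,0,0,0, 0.8,-0.14,0,0,0,0,0, 0.8,-0.155,0,0,0,0,0]'
python3 -c "
from h import *
wjar('w8',(.471,.345),.006)
go([.4923,-.3835,.25])"
```

```text
t: 12.43
tool_pos: [0.4729, 0.347, 0.2641]
tool_rot: [0.184, 1.555, -0.175]
contact_force: [1.0, 0.8, 0.9]
opening: 0.0684
1920 [0.4723 0.3465] r 0.0340094119310379 zmed 0.0948565736236285
501 [0.4719 0.3463] r 0.014063077047467232 zmed 0.1248243170835433
t 12.4833 tcp [0.4736 0.3474 0.2656] curyaw 76.90479366033244 xaxis [ 0.0112  0.0062 -0.9999] op 0.06825367090114887 F [0.4741 0.0447 2.5384]
shift [ 0.0113 -0.7078  0.1837] turn [-0.    0.55 -0.49]
```

View pics/w8.png

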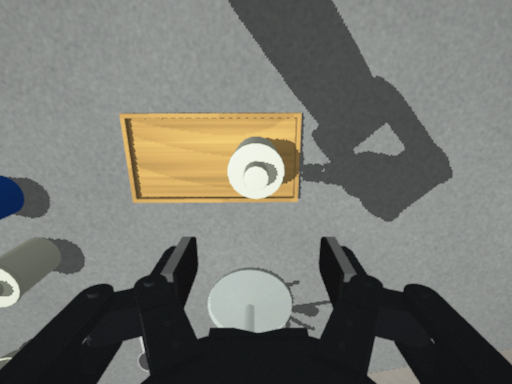

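Jar b stands upright in the tray at (257,170) in the wrist view, with its knob at the right height. Now jar a; the straight path at z=0.25 clears everything and stays more than 0.35 m from the base.

```bash
python3 -m handwheel '[0.8,0.01,-0.42,0.108,0,0,0, 0.8,0.01,-0.42,0.108,0,0,0, 0.8,0.01,-0.42,0.108,0,0,0, 0.8,0.01,-0.42,0.108,0,0,0, 0.8,0.01,-0.42,0.108,0,0,0, 0.8,0.01,-0.42,0.108,0,0,0, 0.8,0.01,-0.42,0.108,0,0,0, 0.8,0.01,-0.42,0.108,0,0,0, 0.8,0.01,-0.42,0.108,0,0,0, 0.8,0.01,-0.42,0.108,0,0,0, 0.8,0.01,-0.42,0.108,0,0,0]'
python3 -c "
from h import *
go([.4923,-.3835,.25])"
```

```text
t: 13.4
tool_pos: [0.48, -0.0918, 0.2457]
tool_rot: [0.182, 1.564, -0.184]
contact_force: [0.4, -0.0, -0.1]
opening: 0.0682
t 13.4 tcp [ 0.48   -0.0918  0.2457] curyaw 76.66487634052993 xaxis [-0.0012 -0.0013 -1.    ] op 0.06819703017906728 F [ 0.3965 -0.0124 -0.1182]
shift [-0.004  -0.281   0.0792] turn [-0.   -0.05  0.09]
```

```bash
python3 -m handwheel '[0.8,-0.004,-0.281,0.079,0,0,0, 0.8,-0.004,-0.281,0.079,0,0,0, 0.8,-0.004,-0.281,0.079,0,0,0, 0.8,-0.004,-0.281,0.079,0,0,0, 0.8,-0.004,-0.281,0.079,0,0,0, 0.8,-0.004,-0.281,0.079,0,0,0, 0.8,-0.004,-0.281,0.079,0,0,0, 0.8,-0.004,-0.281,0.079,0,0,0, 0.8,-0.004,-0.281,0.079,0,0,0, 0.8,-0.004,-0.281,0.079,0,0,0, 0.8,-0.004,-0.281,0.079,0,0,0]'
python3 -c "
from h import *
wjar('w9',(.4923,-.3835))
go([.4923,-.3835,.094])"
```

```text
t: 14.32
tool_pos: [0.4941, -0.3781, 0.2502]
tool_rot: [0.179, 1.564, -0.178]
contact_force: [0.4, 0.1, -0.1]
opening: 0.0683
1987 [ 0.4937 -0.3849] r 0.033896852284669876 zmed 0.08887139625578816
524 [ 0.4935 -0.385 ] r 0.0140219796448946 zmed 0.11873630897179946
t 14.3667 tcp [ 0.4942 -0.378   0.2506] curyaw 76.97981009664618 xaxis [-0.0001  0.0003 -1.    ] op 0.0680781662091972 F [0.6778 0.303  0.4478]
shift [ 0.1566 -0.0058 -0.0006] turn [ 0.   -0.01 -0.02]
```

Now to jar a, at about (0.493,-0.384).

```bash
python3 -m handwheel '[0.8,0.03,-0.006,0,0,0,0, 0.8,0.07,-0.006,0,0,0,0, 0.8,0.11,-0.006,0,0,0,0, 0.8,0.14,-0.006,0,0,0,0, 0.8,0.153,-0.006,0,0,0,0, 0.8,0.155,-0.006,0,0,0,0, 0.8,0.155,-0.006,0,0,0,0]' 40
python3 -c "
from h import *
go([.493,-.384,.094])"
python3 -m handwheel '[0,0,0,0,0,0,0, 0,0,0,0,0,0,0, 0,0,0,0,0,0,0, 0,0,0,0,0,0,0, 0,0,0,0,0,0,0, 0,0,0,0,0,0,0]' 40
python3 -m handwheel '[0,-0.01,0,0,0,0,0, 0,-0.02,0,0,0,0,0, 0,-0.03,0,0,0,0,0, 0,-0.03,0,0,0,0,0, 0,-0.03,0,0,0,0,0, 0,-0.03,0,0,0,0,0, 0,-0.03,0,0,0,0,0, 0,-0.03,0,0,0,0,0, 0,-0.03,0,0,0,0,0]'
python3 -c "
from h import *
go([.493,-.384,.132])
wcloud('w10')
go([.493,-.384,.093])"
```

```text
t: 14.95
tool_pos: [0.493, -0.3846, 0.0961]
tool_rot: [0.179, 1.563, -0.179]
contact_force: [0.8, -0.5, -0.1]
opening: 0.0683
t 14.95 tcp [ 0.493  -0.3846  0.0961] curyaw 76.95660107355064 xaxis [-0.  0. -1.] op 0.068251967433404 F [ 0.776  -0.5495 -0.0555]
shift [ 0.0021  0.0005 -0.0002] turn [ 0. -0. -0.]
t: 15.45
tool_pos: [0.4939, -0.3864, 0.0985]
tool_rot: [0.177, 1.56, -0.181]
contact_force: [-0.5, 1.0, 5.9]
opening: 0.0262
t: 16.2
tool_pos: [0.4924, -0.3849, 0.1249]
tool_rot: [0.18, 1.564, -0.179]
contact_force: [0.9, 0.4, -4.1]
opening: 0.0267
t 16.2 tcp [ 0.4924 -0.3849  0.1249] curyaw 76.89578480231013 xaxis [-0.0009  0.0009 -1.    ] op 0.02673493096085901 F [ 0.8865  0.3784 -4.1368]
shift [-0.0071  0.001   0.0004] turn [ 0.   -0.06 -0.04]
t 16.25 tcp [ 0.4925 -0.385   0.1251] curyaw 76.89309182208679 xaxis [-0.0006  0.0007 -1.    ] op 0.026238417236001576 F [-0.1694 -0.1333 -4.0627]
shift [0.0321 0.0011 0.0003] turn [ 0.   -0.04 -0.03]
```

View pics/w10.png

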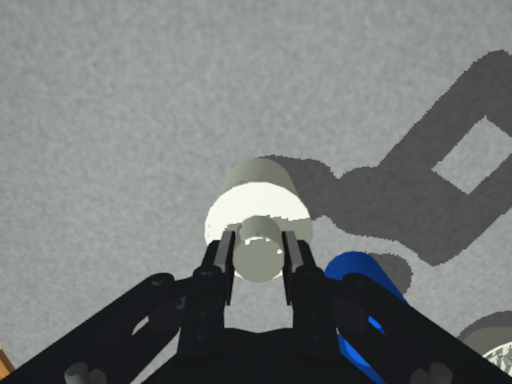

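Jar a is lifted and held centrally at (258,248). The load is 4.1 N, so it is full, and I'll set it back down.

```bash
python3 -m handwheel '[0,0.01,0,0,0,0,0, 0,0.018,0,0,0,0,0, 0,0.022,0,0,0,0,0, 0,0.026,0,0,0,0,0, 0,0.028,0,0,0,0,0, 0,0.028,0,0,0,0,0, 0,0.028,0,0,0,0,0]'
python3 -c "
from h import *
go([.493,-.384,.093])"
```

```text
t: 16.83
tool_pos: [0.4933, -0.3854, 0.0986]
tool_rot: [0.179, 1.562, -0.18]
contact_force: [-0.0, 2.1, 1.5]
opening: 0.0263
t 16.8333 tcp [ 0.4933 -0.3854  0.0986] curyaw 76.89816805106004 xaxis [ 0.0014 -0.0007 -1.    ] op 0.02629543630110922 F [-0.0208  2.1472  1.5032]
shift [ 0.0056  0.0013 -0.0007] turn [0.   0.09 0.02]
```

Contact at +1.5 N and at the original height. Releasing and rising.

```bash
python3 -m handwheel '[0.8,0.001,0,0,0,0,0, 0.8,0.001,0,0,0,0,0, 0.8,0.001,0,0,0,0,0, 0.8,0.001,0,0,0,0,0, 0.8,0.001,0,0,0,0,0, 0.8,-0.02,0,0,0,0,0, 0.8,-0.06,0,0,0,0,0, 0.8,-0.10,0,0,0,0,0, 0.8,-0.14,0,0,0,0,0, 0.8,-0.155,0,0,0,0,0, 0.8,-0.155,0,0,0,0,0, 0.8,-0.155,0,0,0,0,0]'
python3 - <<'E'
from h import *
wjar('w11',(.493,-.384))
for n in('top','scene'):
    im,d=ctrl.get_image(n);cv2.imwrite(f'pics/{n}9.png',im);W=cloud(n,d)
    for nm,g,b in(('a',(.493,-.384),0),('b',(.471,.345),.006),('c',(.551,-.042),0)):
        for lo,hi in((.082,.093),(.1145,.125)):
            w=W[(np.hypot(W[...,0]-g[0],W[...,1]-g[1])<.055)&(W[...,2]-b>lo)&(W[...,2]-b<hi)]
            if len(w)<10: print(n,nm,'few');continue
            e=cv2.minEnclosingCircle(w[:,:2].astype(np.float32));print(n,nm,len(w),np.array(e[0]),e[1],np.median(w[:,2]))
    im0=cv2.imread(f'pics/{n}0.png');dd=cv2.absdiff(im0,im).max(2)
    for k,X in dict(bowl=(.77,-.142,.02),scoop=(.74,.075,.015)).items():
        u,v=proj(n,np.array(X)).astype(int);print(n,k,'diff',dd[v-15:v+15,u-15:u+15].mean())
go([.5,-.3,.25])
E
```

```text
t: 17.83
tool_pos: [0.4931, -0.3856, 0.2539]
tool_rot: [0.178, 1.561, -0.181]
contact_force: [-0.4, -0.2, -0.4]
opening: 0.068
1952 [ 0.4934 -0.3842] r 0.03412124887108803 zmed 0.08885579851677296
515 [ 0.4932 -0.3842] r 0.01402520015835762 zmed 0.11875040635487341
top a 368 [ 0.4897 -0.3823] 0.03474410995841026 0.08751978382811418
top a 88 [ 0.49   -0.3815] 0.014219806529581547 0.11711160941084121
top b 407 [0.4694 0.3475] 0.03440648689866066 0.09341198301695784
top b 87 [0.4696 0.3476] 0.014251998625695705 0.12344626868035874
top c 390 [ 0.547  -0.0392] 0.03398407623171806 0.08722615493268848
top c 83 [ 0.5469 -0.0394] 0.013630162924528122 0.11722272196945588
top bowl diff 14.08
top scoop diff 11.801111111111112
scene a 467 [ 0.4932 -0.383 ] 0.034487880766391754 0.08804215815175608
scene a 114 [ 0.4931 -0.3828] 0.014459662139415741 0.11764784056269366
scene b 274 [0.4716 0.3464] 0.03495526313781738 0.09512375589897434
scene b 73 [0.4713 0.3447] 0.015024513937532902 0.12481519535190075
scene c 386 [ 0.5495 -0.0407] 0.034606099128723145 0.08837664176149752
scene c 96 [ 0.5498 -0.041 ] 0.014528509229421616 0.11835372351360249
scene bowl diff 7.846666666666667
scene scoop diff 7.414444444444444
t 17.9833 tcp [ 0.4918 -0.3844  0.2497] curyaw 76.895004159912 xaxis [-0.0033  0.0032 -1.    ] op 0.06864665588402216 F [ 0.005   0.3758 -0.4445]
shift [-0.0001  0.084  -0.0112] turn [ 0.   -0.22 -0.14]
```

View pics/scene9.png

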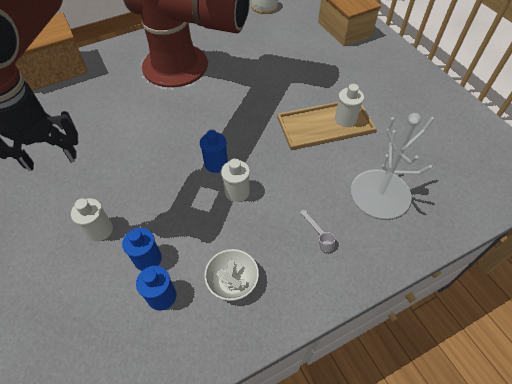

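The scene view shows jar b upright in the tray at (349,107), with a at (90,218) and c at (236,181) back in place. The bowl and scoop sit at the same pixels as before and the gripper is clear of everything. Handing in.

```bash
python3 -c "
from station import ctrl
print(ctrl.finish_job())"
```

```text
the job is handed in; nothing more can be done
None
```

I weighed all three jars by lifting each about 3 cm by its knob. Jar b was the only empty one, and it now stands upright in the wooden tray. I handed the job in at about 18 s of the 64 s; the system gives no verdict.

| Jar | Load when lifted | Verdict | Where it ended up |
|---|---|---|---|
| a (right) | about 4.1 N | full | about 1 mm from its start |
| b (middle) | about 1.2 N | empty | tray, about (0.471, 0.346) |
| c (left) | about 5 N | full | about 2–3 mm from its start |

- **Final checks:** All three jars were upright, with lids and knobs at the expected heights in the camera views. The gripper was open and clear of everything. The bowl, scoop and blue look-alikes appear at the same pixels in the scene view as at the start.
- **Disagreements:** The cameras differed by up to about 3 mm on jar positions. My before-and-after image difference at the bowl and scoop was not zero. I judged them unmoved by eye and did not re-measure their positions. The force reading also drifts by up to about 1 N, which is still far less than the gap between empty and full.

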